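Shut the seed box and turn its button across the lid

TASK

Push the green lid of the seed box fully down, level with the front rail, and only then turn the red turnbutton until it points straight in across the lid, so that the lid is secured. Leave the pots, pan, jar and trowel standing where they are.

Things in the scene. Friction and masses are not known exactly. Their poses are not given: they have to be found in the camera images.
- seed_box: fixed wooden seed box with a green lid, 220 (x) x 240 (y) mm, 98 high at its near rail. Origin: centre of its underside, on the table; +x points to the hinge side, -x to the rail side that faces the robot. The rail is a solid strip 45 wide (box x -110 to -65), its top at 98; the closed lid's top is level with it (98).
- lid (a joint): angle of the green lid, a panel 171 long (hinge to free edge), 240 wide, 12 thick, hinged on the box's far (+x) rim. 0 = shut flat, level with the rail; positive = free edge (at the rail side) raised. A stiff hinge (about 4 N at the free edge): it stays where it is left.
- lid_hinge (a point): point on the lid's hinge axis, mid-width, at mid-thickness of the lid (box x +108, 92 above the table). The hinge axis runs along the box's y.
- lid_edge (a point): middle of the lid's free edge, on its top face; 171 from the hinge and 6 above mid-thickness. Turns with the lid (its x axis points from the free edge to the hinge).
- turnbutton (a joint): angle of the red turnbutton, a flat bar 90 long x 24 wide x 20 thick on a vertical screw on the rail. 0 = points straight away from the lid (box -x); positive = anticlockwise from above; +3.14 or -3.14 = points straight in across the lid, lapping it by about 47. Turns either way, to 3.7 at most; no click stops, stays where it is left (about 1 N at its tip).
- turnbutton_pivot (a point): centre of the turnbutton's screw, on the bar's top face, 122 above the table (box x -88, y 0), 23 from the shut lid's edge. The bar's underside is at 102, 4 above the rail and the shut lid.
- turnbutton_tip (a point): middle of the turnbutton's long end, on its top face, 72 from the screw (the short end reaches 18 beyond the screw).
- seed_jar: amber glass jar with a green cap, 72 dia x 130 high, standing just beside the seed box's left (+y) side; bystander. Origin: centre of its underside.
- grey_pot: grey plant pot with a seedling, 90 dia, pot 85 high, leaves to 150, standing just beside the box's right (-y) side; bystander. Origin: centre of its underside.
- blue_pot: blue plant pot with a seedling, 100 dia, pot 90 high, leaves to 165; bystander. Origin: centre of its underside.
- steel_pan: open steel pan, 140 dia x 75 high, with a lug handle on each side; bystander. Origin: centre of its underside.
- trowel: hand trowel lying flat, wooden handle towards its -x, steel blade towards +x, 250 long, 64 wide, 30 high; origin near the ferrule; bystander.
- terracotta_pot: terracotta pot with a seedling, 80 dia, pot 70 high, leaves to 125; bystander. Origin: centre of its underside.

How it is judged (in metres and radians):
On the way, in this order (a step that is already met when the one before it is completed fails the run):
1. the lid is down (within 0.025 rad) while the turnbutton is still clear of it (not over its free edge) (value of joint lid below 0.025 rad and value of joint turnbutton between -1.8 and 1.8 rad), for 0.2 s.
2. the turnbutton points in across the lid, within 20 degrees of square, with the lid still down (value of joint lid below 0.025 rad and (value of joint turnbutton between 2.79 and 3.49 rad or value of joint turnbutton between -3.49 and -2.79 rad)), for 0.2 s.
At the end, for the whole second after the job is handed in: The lid is shut (within 0.025 rad of flat, about 4 mm at its free edge), the turnbutton points in across the lid within 0.35 rad (20 degrees) of square (its joint 2.79 to 3.49 or -3.49 to -2.79), and both are at rest (all of step 2 and velocity of joint lid between -0.05 and 0.05 rad/s and velocity of joint turnbutton between -0.05 and 0.05 rad/s); the robot touches nothing.
It fails at once if the jar, a pot, the pan or the trowel is moved by more than 40 mm (distance of any of seed_jar, grey_pot, blue_pot, steel_pan, trowel, terracotta_pot from where it was at the start of the episode above 0.04 m).
It fails at once if the jar, a pot, the pan or the trowel is tipped over (tilted more than 0.5 rad) (angle between any of seed_jar, grey_pot, blue_pot, steel_pan, trowel, terracotta_pot's own z axis and vertical above 0.5 rad).
It also fails if it takes over 48 s, if anything falls off the work surface, if the arm or the gripper's body presses on something with over 40 N, if the wrist force passes 120 N, or if a joint passes its speed limit or range.

ROBOT

A 6-joint arm with a two-finger parallel gripper is mounted at the origin on the work surface. World frame = base frame: x ahead of the robot, y to its left, z up, the work surface at z = 0. Lengths are in m, angles in degrees, forces in N, time in s.
With the tool pointing down it reaches from about 0.275 to 0.825 m from the base axis. Payload 5.2 kg.
Tool frame: the origin (TCP) lies between the finger pads; the fingertips stand 17 mm ahead of it and the grasp point (between the pads) lies 2 mm behind it; z points along the fingers, y is the line along which they close (so a half turn about z gives the same grasp; the last joint's range is limited). The gripper opens to 93 mm and grips with 3 to 60 N. Pads are 15 mm wide; open, the fingers measure 128 mm over their backs; the gripper's body (75 mm by 188 mm) begins 65 mm behind the grasp point.
Start: joints at [58.052, 14.817, 87.949, -0, 77.235, -11.62], TCP at [0.191, 0.516, 0.236] pointing down, gripper open.
Joint ranges: [-179.93, 179.93], [-52.35, 119.4], [10.71, 147.94], [-69.91, 249.91], [12.55, 155.21], [-178.61, 178.61]. Speed limits (degrees/s): [147.25, 147.25, 180, 180, 180, 180].

INTERFACE

Orientations are given as [roll, pitch, yaw] about the fixed x, y, z axes, in that order (R = Rz(yaw) Ry(pitch) Rx(roll)).
In Python, from cell import goto, servo_line, move_joints, gripper_open, gripper_close, sleep, solve_ik, grab_frame, camera_params, PlanningError, sign_off, get_time_s, get_joints, get_qd, get_effort, get_tcp_pos, get_ee_rot, get_wrist_force, get_torque, get_width, get_gripper_force gives the robot as it stands. Calls block until the motion is done:
- goto(position, orientation): joint-space move of the TCP to a pose.
- servo_line(position, rotation=None, vel=0.15, force_limit=None): straight line of the TCP; rotation=None keeps the orientation; vel is the mean speed in m/s. With force_limit (N) it stops when the force on the tool has changed by that much, and returns True; else False.
- move_joints(angles): joint-space move.
- gripper_open() and gripper_close(strength=None): open the fingers fully, or close them until they stop; strength is the grip in N (None keeps the last).
- sleep(seconds).
- solve_ik(position, orientation): joint angles nearest the present ones, or None.
- grab_frame(name): name is "scene" or "top" or "wrist"; returns the picture (400x640x3 uint8, red, green, blue); there is no depth.
- camera_params(name): a dict with "fovy" (degrees; the focal length in pixels is half the picture's height over the tangent of half this angle, whatever the lens; pixels are square), "cx", "cy" (the principal point, pixels), "dist" ([k1, k2, p1, p2, k3] as OpenCV has them; the pictures are not rectified), "extrinsics" (4x4, takes a point from camera to world coordinates). Camera axes: x right, y up, looking along -z (the intrinsics and any distortion apply to the point x, -y, -z); pixel columns grow to the right and rows downward; lengths in m; the calibration is good to about 2 mm. A picture is of the moment at which its call begins: read the wrist's pose just before it. camera_params takes no time and is no camera call; for the wrist camera it gives the pose at the moment of the call.
A pose or a line that the arm cannot do raises PlanningError and nothing moves.
- sign_off(): hands the job in; it is judged then, once.
Readings, each from a call of its own:
- get_time_s(): time.
- get_joints(): joint angles.
- get_qd(): joint speeds.
- get_effort(): joint torques, N m.
- get_tcp_pos(): TCP position.
- get_ee_rot(): TCP orientation.
- get_wrist_force(): force on the tool from outside, world axes, zero at the start.
- get_torque(): the same for the moment, N m.
- get_width(): finger opening in m.
- get_gripper_force(): force on a finger pad.
Only numpy, scipy, OpenCV 4.12 (cv2) and the standard library are available. Lean on these libraries where they do the work, as an engineer would, in place of code of your own. Each camera call takes 0.05 s, during which the arm holds its last target. There are 200 camera calls.

## Working session

There is one attempt and no reset: what is moved stays moved. The work goes in short steps, each a Python script; the robot and the scene stay as the last script left them, time stands still between calls to the robot, and variables do not carry over. Pictures are saved under pics/ and viewed, at most 10 in all, crops included, and the job is handed in when it is done.

```bash
mkdir -p pics; ls; python3 - <<'E'
from cell import *
import cv2
for n in ("scene","top"):
    im=grab_frame(n); cv2.imwrite(f"pics/{n}0.png",im[:,:,::-1])
    p=camera_params(n); print(n,{k:(v if k!='extrinsics' else [[round(float(a),4) for a in r] for r in v]) for k,v in p.items()})
print(get_time_s())
E
```

```text
pics
scene {'fovy': 48.40237841737237, 'cx': 323.99745041650607, 'cy': 199.79161276975896, 'dist': array([-0.03266798,  0.        ,  0.        ,  0.        ,  0.        ]), 'extrinsics': [[0.4783, -0.7133, 0.5123, 1.3228], [0.8782, 0.3941, -0.2711, -0.4154], [-0.0085, 0.5795, 0.8149, 1.3826], [0.0, 0.0, 0.0, 1.0]]}
top {'fovy': 50.56200884883234, 'cx': 325.7820639476483, 'cy': 198.5607115255932, 'dist': array([-0.03136157,  0.        ,  0.        ,  0.        ,  0.        ]), 'extrinsics': [[-0.0255, 0.9734, -0.2276, 0.2337], [-0.9997, -0.0254, 0.0033, 0.0265], [-0.0026, 0.2276, 0.9738, 1.3028], [0.0, 0.0, 0.0, 1.0]]}
0.1
```

View pics/scene0.png

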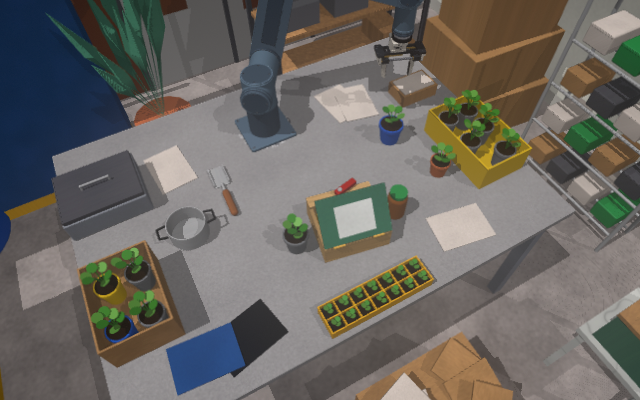

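View pics/top0.png

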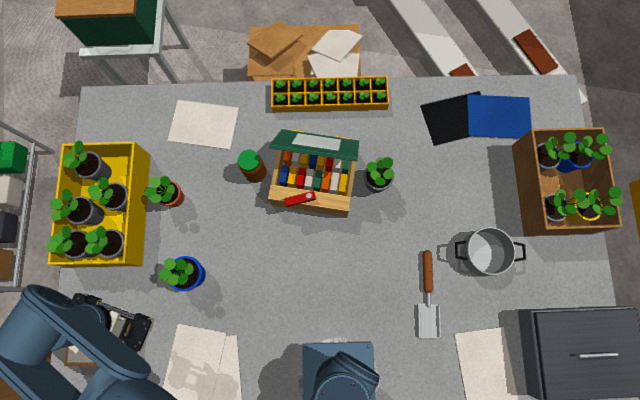

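Top view: box with its lid raised around (313,175), the red turnbutton around (300,199), jar at (250,165) and grey pot at (380,173). I'll enlarge both views.

```bash
cat > h.py <<'E'
import numpy as np, cv2
from cell import *
def ray(n,uv):
    p=camera_params(n); f=200/np.tan(np.radians(p['fovy']/2))
    K=np.array([[f,0,p['cx']],[0,f,p['cy']],[0,0,1]])
    q=cv2.undistortPoints(np.array(uv,float).reshape(-1,1,2),K,np.array(p['dist'])).reshape(-1,2)
    E=np.array(p['extrinsics']); d=np.c_[q[:,0],-q[:,1],-np.ones(len(q))]@E[:3,:3].T
    return E[:3,3],d
def onplane(n,uv,z):
    c,d=ray(n,uv); return c+d*((z-c[2])/d[:,2])[:,None]
def red(im):
    h=cv2.cvtColor(im,cv2.COLOR_RGB2HSV)
    return (((h[...,0]<6)|(h[...,0]>174))&(h[...,1]>170)&(h[...,2]>90)).astype(np.uint8)
E
python3 - <<'E'
import cv2
t=cv2.imread('pics/top0.png')[120:225,230:410]; s=cv2.imread('pics/scene0.png')[165:270,270:450]
a=cv2.resize(t,None,fx=4.4,fy=4.4,interpolation=cv2.INTER_CUBIC); cv2.imwrite('pics/tc.png',a)
a=cv2.resize(s,None,fx=4.4,fy=4.4,interpolation=cv2.INTER_CUBIC); cv2.imwrite('pics/sc.png',a)
E
```

```text
(no output)
```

View pics/tc.png

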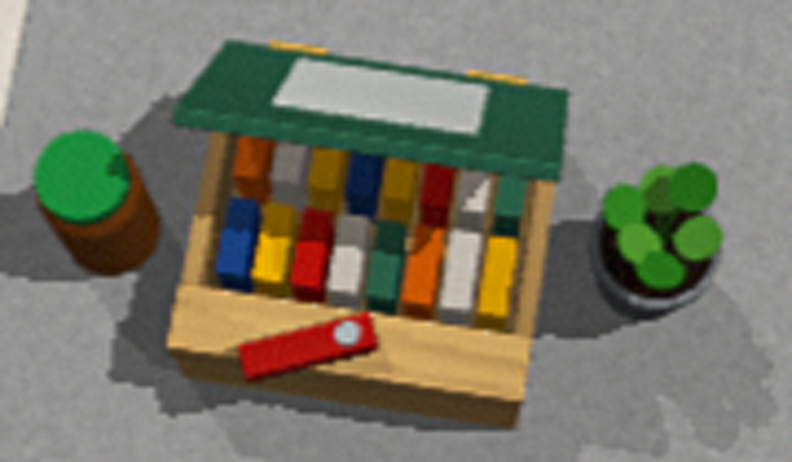

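View pics/sc.png

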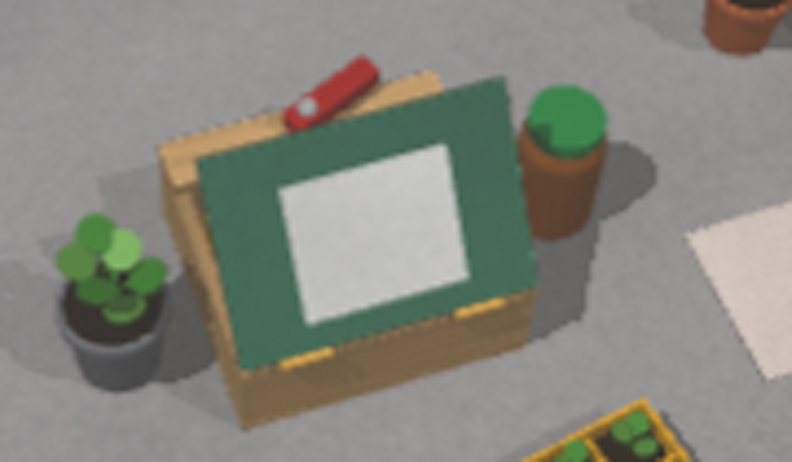

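Top crop: screw at (347,333), bar tip at (245,362). Rail corners are at (168,347), (518,398), (182,288) and (532,340), and the lid's free-edge top corners at (177,112) and (560,165). Now to convert these to world points.

```bash
python3 - <<'E'
from h import *
np.set_printoptions(precision=4,suppress=True)
t=lambda l:[((u+.5)/4.4-.5+230,(v+.5)/4.4-.5+120) for u,v in l]
s=lambda l:[((u+.5)/4.4-.5+270,(v+.5)/4.4-.5+165) for u,v in l]
P=onplane('top',t([(347,333),(245,362)]),.122); print('pivot,tip',P, np.linalg.norm(P[1]-P[0]))
S=onplane('scene',s([(308,106),(371,66)]),.122); print('scene',S)
R=onplane('top',t([(168,347),(518,398),(182,288),(532,340)]),.098); print('rail',R)
d=(R[0]-R[1])+(R[2]-R[3]); yaw=np.arctan2(-d[0],d[1]); print('yaw',np.degrees(yaw))
for nm,ps in (('near',R[:2]),('inner',R[2:])): print(nm,ps.mean(0),np.linalg.norm(ps[0]-ps[1]))
b=P[1]-P[0]; a=np.arctan2(b[1],b[0])-(yaw+np.pi); print('button deg',np.degrees((a+np.pi)%(2*np.pi)-np.pi))
# lid free edge corners by two views
for nm,a_,b_ in (('left',(177,118),(503,80)),('right',(557,172),(200,160))):
    c1,d1=ray('top',t([a_]));c2,d2=ray('scene',s([b_]))
    k=np.linalg.lstsq(np.c_[d1[0],-d2[0]],c2-c1,rcond=None)[0]
    p1,p2=c1+k[0]*d1[0],c2+k[1]*d2[0]; print(nm,(p1+p2)/2,np.linalg.norm(p1-p2))
C=onplane('top',t([(82,175)]),.13);print('jar',C)
print('pot',onplane('top',t([(660,250)]),.085))
E
```

```text
pivot,tip [[0.5206 0.0719 0.122 ]
 [0.5029 0.1385 0.122 ]] 0.06890527428661648
scene [[0.5148 0.0753 0.122 ]
 [0.5043 0.1405 0.122 ]]
rail [[ 0.5199  0.192   0.098 ]
 [ 0.4793 -0.0393  0.098 ]
 [ 0.5603  0.1828  0.098 ]
 [ 0.5184 -0.05    0.098 ]]
yaw -10.077585488833849
near [0.4996 0.0764 0.098 ] 0.23475415608422928
inner [0.5393 0.0664 0.098 ] 0.23656284929985497
button deg -65.073302211852
left [0.6326 0.1706 0.2297] 0.0027381221439100765
right [ 0.5903 -0.0603  0.2329] 0.000683664129936124
jar [[0.6308 0.2453 0.13  ]]
pot [[ 0.582  -0.1403  0.085 ]]
```

Two views agree:

| Item | Value |
|---|---|
| Box yaw | about -10.1° |
| Pivot | about (0.519, 0.073) |
| Lid | open about 51° |
| Button | about -65° |

At that angle the button is clear of the lid. I'll close the lid with the closed fingertips.

```bash
cat >> h.py <<'E'
YAW=-10.1; ex=np.array([np.cos(np.radians(YAW)),np.sin(np.radians(YAW))]); ey=np.array([-ex[1],ex[0]])
PIV=np.array([.519,.073]); ORG=PIV+.088*ex
def box(x,y,tip): return [*(ORG+x*ex+y*ey),tip+.017]   # box xy, fingertip height -> TCP
E
python3 - <<'E'
from h import *
gripper_close(10)
q=[180,0,YAW]
p=box(.108-.078,0,.30); print(p,solve_ik(p,q))
goto(p,q)
print(servo_line(box(.108-.078,0,.23),vel=.15,force_limit=25))
for h,z in ((.105,.160),(.125,.125),(.135,.106)):
    print(servo_line(box(.108-h,0,z),vel=.08,force_limit=30),get_wrist_force())
print(servo_line(box(.108-.135,0,.090),vel=.02,force_limit=25),get_wrist_force(),get_tcp_pos(),get_time_s())
sleep(.2)
servo_line(box(.108-.135,0,.20),vel=.15)
im=grab_frame('top'); cv2.imwrite('pics/t1.png',cv2.resize(im[120:225,230:410,::-1],None,fx=4.4,fy=4.4,interpolation=cv2.INTER_CUBIC))
print(get_time_s())
E
```

```text
[np.float64(0.6351713752369835), np.float64(0.05230672632114552), 0.317] [-5.30417633e+00  2.20273305e+01  6.66341123e+01 -2.54444375e-14
  9.13385572e+01  9.47958237e+01]
False
False [-0.81330143  0.11393005  0.19796798]
False [0.33374461 0.05948113 0.26315937]
False [0.37495999 0.46649216 0.31211574]
True [-1.71493976  0.27861281  6.7438406 ] [0.57908792 0.06233048 0.11527217] 7.1667
8.25
```

View pics/t1.png

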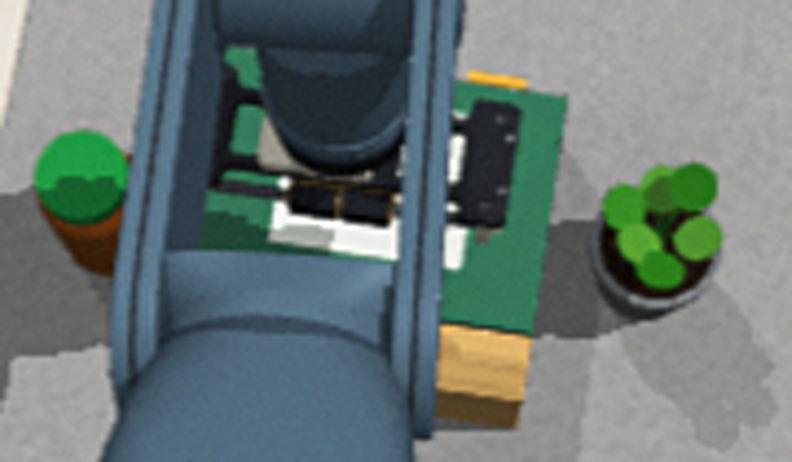

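The lid lies flat, with its edge at the rail (green meets wood near (440,325)), and the contact stop came at a fingertip height of 98.3 mm, so it's shut. Next I'll turn the button.

```bash
cat >> h.py <<'E'
def push(th,gap,r=.05,tip=.107):
    t=np.radians(th); u=np.array([-np.cos(t),-np.sin(t)]); n=np.array([-u[1],u[0]])
    c=np.array([-.088,0])+r*u+(.012+gap)*n
    y=YAW+np.degrees(np.arctan2(n[1],n[0]))
    return box(*c,tip),[180,0,(y+360)%360-180]   # half turn: start near 15 deg, end -100
E
python3 - <<'E'
from h import *
for th in (-65,-120,-180): print(push(th,.03),solve_ik(*push(th,.03)))
p,q=push(-65,.035); goto([p[0],p[1],.22],q)
im=grab_frame('top'); ys,xs=np.nonzero(red(im)[185:215,275:325]); print(len(xs))
print(servo_line(p,vel=.15,force_limit=20))
for th in [-65]+list(range(-75,-166,-15)):
    p,q=push(th,.0085); print(th,servo_line(p,q,vel=.05,force_limit=25),np.round(get_wrist_force(),2))
p,q=push(-170,.0085); servo_line(p,q,vel=.03,force_limit=25)
p,q=push(-170,.05); servo_line(p,q,vel=.1)
servo_line([p[0],p[1],.25],vel=.2)
goto([.40,.25,.32],q)
for n,c in (('top',np.s_[120:225,230:410]),('scene',np.s_[165:270,270:450])):
    im=grab_frame(n); cv2.imwrite(f'pics/{n}2.png',im[:,:,::-1]); cv2.imwrite(f'pics/{n}2c.png',cv2.resize(im[c][:,:,::-1],None,fx=4.4,fy=4.4,interpolation=cv2.INTER_CUBIC))
print(get_time_s())
E
```

```text
([np.float64(0.4655555650107695), np.float64(0.11051922665356922), 0.124], [180, 0, np.float64(14.900000000000006)]) [-3.45571650e-02  1.38590828e+01  1.06412170e+02 -2.54444375e-14
  5.97287472e+01  7.50654428e+01]
([np.float64(0.5190794826494952), np.float64(0.1382992624958998), 0.124], [180, 0, np.float64(-40.099999999999966)]) [ 3.01561041e+00  1.93523308e+01  9.84744350e+01 -2.54444375e-14
  6.21732343e+01  1.33115610e+02]
([np.float64(0.5755905614945854), np.float64(0.10558079725432698), 0.124], [180, 0, np.float64(-100.09999999999997)]) [-5.19972925e-01  2.37881444e+01  9.15763912e+01 -2.54444375e-14
  6.46354644e+01 -1.70419973e+02]
22
False
-65 False [-0.33  0.02 -0.37]
-75 False [-0.07  0.23  0.23]
-90 False [-0.08  0.25  0.46]
-105 False [-0.13  0.54 -0.09]
-120 False [-0.13 -0.39 -0.27]
-135 False [ 0.29  0.31 -0.86]
-150 False [ 0.58 -0.26 -0.49]
-165 False [-0.14 -0.17 -0.31]Traceback (most recent call last):
  File "<stdin>", line 9, in <module>
cell.PlanningError: the arm cannot follow that straight line within its joint ranges
```

The last joint ran out of range at the final step. I'll finish it at a fixed orientation, then look.

```bash
python3 - <<'E'
from h import *
servo_line(push(-173,.0085)[0],vel=.03,force_limit=25); print(get_tcp_pos(),get_wrist_force())
p=push(-173,.05)[0]; servo_line(p,vel=.1)
servo_line([p[0],p[1],.26],vel=.2)
goto([.30,.30,.32],[180,0,-40])
for n,c in (('top',np.s_[120:225,230:410]),('scene',np.s_[165:270,270:450])):
    im=grab_frame(n); cv2.imwrite(f'pics/{n}2.png',im[:,:,::-1]); cv2.imwrite(f'pics/{n}2c.png',cv2.resize(im[c][:,:,::-1],None,fx=4.4,fy=4.4,interpolation=cv2.INTER_CUBIC))
print(get_time_s())
E
```

```text
[0.56993175 0.09081552 0.12398927] [-1.05368993  1.27956862  0.52966182]Traceback (most recent call last):
  File "<stdin>", line 3, in <module>
cell.PlanningError: the arm cannot follow that straight line within its joint ranges
```

```bash
python3 - <<'E'
from h import *
p=push(-173,.05)[0]; servo_line(p,[180,0,-60],vel=.1)
servo_line([p[0],p[1],.26],vel=.2)
goto([.30,.30,.32],[180,0,-40])
for n,c in (('top',np.s_[120:225,230:410]),('scene',np.s_[165:270,270:450])):
    im=grab_frame(n); cv2.imwrite(f'pics/{n}2.png',im[:,:,::-1]); cv2.imwrite(f'pics/{n}2c.png',cv2.resize(im[c][:,:,::-1],None,fx=4.4,fy=4.4,interpolation=cv2.INTER_CUBIC))
print(get_time_s())
E
```

```text
16.6917
```

View pics/top2c.png

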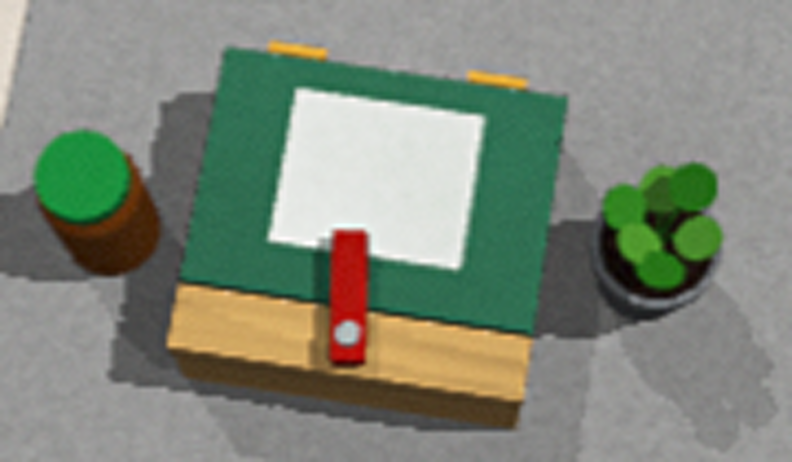

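View pics/scene2c.png

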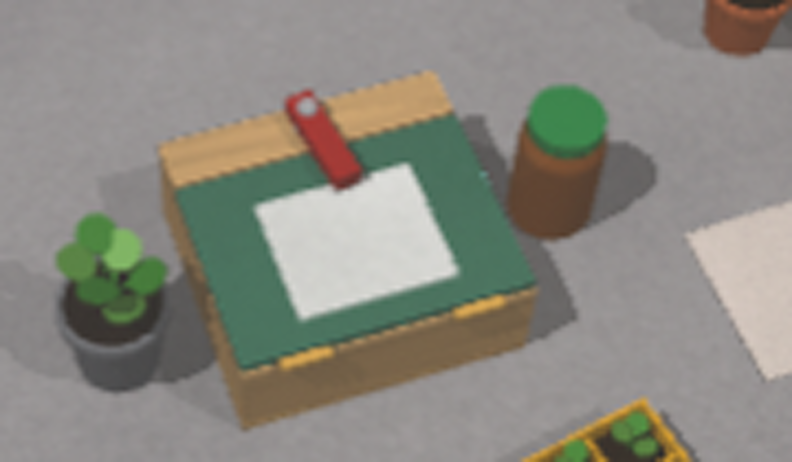

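The lid is shut flat in both views. The button now runs from the screw at (347,333) to its tip at (350,232), across the lid. I'll measure how far it is from square.

```bash
python3 - <<'E'
from h import *
for n,o,a,b in (('top',(230,120),(347,333),(350,233)),('scene',(270,165),(306,106),(347,180))):
    P=onplane(n,[((u+.5)/4.4-.5+o[0],(v+.5)/4.4-.5+o[1]) for u,v in (a,b)],.122)
    d=P[1]-P[0]; print(n,P,np.degrees(np.arctan2(d[1],d[0]))-YAW)
E
```

```text
top [[0.52055408 0.07190736 0.122     ]
 [0.58844487 0.06883468 0.122     ]] 7.508612034581525
scene [[0.5140283  0.07387121 0.122     ]
 [0.59238001 0.06609653 0.122     ]] 4.433204426277889
```

Both views put the button 4 to 8° from square, well within the 20° limit. The arm is clear, so I'm handing in.

```bash
python3 -c "
from cell import *
print(sign_off())"
```

```text
the job is handed in; nothing more can be done
None
```

The lid was pushed fully down first, then the turnbutton was turned in across it to about 4–8° from square (limit 20°); the last pictures show the jar and grey pot still in place, the arm kept well clear of the others, and the job was handed in at about 17 s, with no verdict returned.

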